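# Shut and pin the mate cabinet

## Robot

A 7-joint arm with a two-finger parallel gripper is mounted at the origin on the work surface. World frame = base frame: x ahead of the robot, y to its left, z up, the work surface at z = 0. Lengths are in mm, angles in rad, forces in N, time in s.
With the tool pointing down it reaches from about 400 to 850 mm from the base axis. Payload 10.4 kg.
Tool frame: the origin (TCP) lies at the very end of the fingers, on their centre line; the grasp point (between the pads) lies manip.grip_point_offset behind it (manip.grip_point_offset is the distance from the TCP to the grasp point, in mm); z points along the fingers, y is the line along which they close (so a half turn about z gives the same grasp; the last joint's range is limited). The gripper opens to 85 mm and grips with 20 to 120 N. Pads are 22 mm wide; open, the fingers measure 114 mm over their backs; the gripper's body (76 mm by 85 mm) begins 54 mm behind the grasp point. The pads swing forward as they close: fully open they stand 13 mm farther back than shut.
Start: joints at [1.301, 0.332, -0.065, 1.46, 0.022, 1.35, -0.088], TCP at [152.709, -606.078, 231.338] pointing down, gripper open.
Joint ranges: [-2.6, 2.6], [-0.5, 2.12], [-1.47, 1.34], [0.16, 2.42], [-1.27, 4.41], [0.06, 2.06], [-2.6, 2.6]. Speed limits (rad/s): [2.22, 2.22, 2.79, 2.79, 3.14, 3.14, 3.14].

## Interface

Orientations are given as a rotation vector (axis times angle).
In Python, from plant import manip, read_camera, nets gives the robot as it stands.
- The arm moves only by the tool move_arm, never from a script. Its argument "commands" is a list of rows, each an object with "fingers": the finger opening in m, from 0 to 0.0854; "travel": the shift along the tool's x, y, z in m, a list of three; "angular": the turn, a rotation vector about the tool's x, y, z in degrees, a list of three. A call has 1 to 12 rows; each row is the pose to reach, as a shift and turn from the pose commanded when the call began, along the tool's axes at that moment; what a row does not reach only later rows make up. A row lasts 1/12 s, in which the tool goes at most 41.7 mm and 7.16 degrees, less where a joint would pass 70% of its speed; a pose out of reach is approached as far as the arm can. A call with a gripper value outside its range is refused whole. The fingers move at their own pace and stop on an object; "force" is the grip in N (left out, the last holds). Time passes only in rows, so rows that repeat a pose let the fingers close. It gives the time, the measured TCP pose, the force, the opening and the grip force at its end, in the units of the state.
- manip.read_state(): the state, without advancing time (a new reading comes with each control period).
- read_camera(name): name is "scene" or "top"; returns a dict with "color" (420x560x3 uint8, red, green, blue), "z_map" (420x560 float32, mm along the optical axis (not along the pixel's ray), 0 where there is no reading), "fovy" (degrees; the focal length in pixels is half the picture's height over the tangent of half this angle, whatever the lens; pixels are square), "cx", "cy" (the principal point, pixels), "cam_to_world" (4x4, takes a point from camera to world coordinates). Camera axes: x right, y down, z forward; pixel columns grow to the right and rows downward; lengths in mm; the calibration is good to about 2 mm. A picture is of the moment at which its call begins.
- manip.finish_job(): hands the job in; it is judged then, once.
Trained networks look in the newest picture that a camera, given by its name, has taken for a name from the list of things; names that differ only in an ending like _2 or _b are one class to them, and where a whole thing is asked for, a point or a joint stands for the part that bears it (a point fixed in the world has none). Each returns a list of dicts, best first, with "confidence" (0 to 1); they miss things now and then, are a little off and sometimes report something else, mostly with a low value. They report only what shows in the picture. A call takes as long as a camera call. They do not tell look-alikes from the thing itself.
- nets.spot_in(camera, name): "box" ([left, top, right, bottom] in pixels, round what is visible of it).
- nets.silhouettes(camera, name): "region" (420x560 bool, what is visible of it) and "box" ([left, top, right, bottom] in pixels, round what is visible of it).
- nets.mark_of(camera, name): "xy" ([column, row] in pixels: a listed point, or the origin of a listed thing).
The state is a dict: "t": time; "qpos": joint angles; "joint_velocities": joint speeds; "joint_torque": joint torques, N m; "tcp_pos": TCP position; "tcp_rot": TCP orientation; "force": force on the tool from outside, world axes, zero at the start; "torque": the same for the moment, N m; "finger_gap": opening from 0.0 (shut) to 1.0 (fully open); "grip_force": force on a finger pad.
Only numpy, scipy, OpenCV 4.12 (cv2) and the standard library are available. Lean on these libraries where they do the work, as an engineer would, in place of code of your own. Each camera call takes 0.05 s, during which the arm holds its last target. There are 200 camera calls.

## Task

Shut the cabinet's glass door fully. Then swing the sprung hasp over its staple and drop the wooden-headed pin from the sloping rest down through the staple's loop in front of the hasp, pushed fully home so that it keeps the hasp closed, and let go. Leave the mate cup, the sugar pot and the canister where they stand.

Things in the scene. Friction and masses are not known exactly. Their poses are not given: they have to be found in the camera images.
- door (a joint): Glass door, white frame, 258 mm wide, in the cabinet's left (+y) bay; 0 = shut flush, grows as its free edge swings out towards the robot; stays where it is left. The cabinet (430 wide, 120 deep, 225 mm high) does not move.
- door_hinge (a point): Point on the door's upright hinge line, on the front plane of the cabinet, 160 mm above the table. Axes are the cabinet's own: x points from the front into the cabinet, y to the cabinet's left along the front, z up. The shut door runs 258 mm from here towards -y.
- door_rail (a point): Point on the front face of the door's solid top rail (rail spans z 175 to 209 mm, above the hasp), 150 mm from the hinge line, 200 mm above the table: a good place to push the door shut. x axis: into the door, square to its face.
- hasp (a joint): Steel hasp leaf, carried by the door on an upright pivot at its free edge; angle to the door: 0 = closed over the staple (hard stop), 1.57 = straight out from the front. A spring pushes it open towards 1.4 (0.11 N m at 0, about 2 N at the staple; friction 0.03 N m), so it swings out again unless held, e.g. by the pin's own shank, which can push it shut and keep it there.
- hasp_pivot (a point): On the pivot line at half the leaf's height (160 mm above the table), mid-thickness; with the door shut 16 mm in front of the cabinet front and 60 mm to +y of the loop. Leaf along the point's -y, 104 long, 56 high, 4 mm thick; slot 16 mm high, 40 to 86 mm from the pivot, passes over the staple. Outer face (2 mm to -x) is the one to push; it looks to the door side (+y) while the leaf stands out.
- hasp_end (a point): Middle of the leaf's free end, 104 mm from the pivot; leaf spans z 132 to 188 mm.
- loop (a point): Middle of the staple's opening. Fixed level loop of 8 mm square steel bar (z 156 to 164 mm), standing 39.5 mm out of the white panel right of the door. With the hasp closed the opening for the pin is 14 mm along y and 13.5 mm along x (hasp's outer face to inside of the outer bar, 18 to 31.5 mm off the panel). Axes: x into the cabinet, y to its left, z up.
- pin_head (a point): Centre of the pin's head, a dark wood block 22 x 22 x 40 mm; z along the pin, tip to head, x and y square to its sides. Shank steel, 10 mm thick, 65 mm long, tapered tip; pin 105 mm, about 60 g. It lies head up, leaning 0.55 rad from upright. Home: head's underside on the closed hasp's top edge, head centre 48 mm above the loop. The sprung hasp grips the shank, so press it home.
- pin_tip (a point): Tip of the pin's shank, 85 mm from the head's centre.
- rest: Fixed wooden rest, foot 130 x 70 x 12 mm, with a sloping open trough 24 mm wide that carries the pin's shank; the head sticks out above its upper end, free on all sides. Origin on the table, 10 mm to -x of the foot's middle; the pin leans towards its -x.
- mate_cup: Bystander: black silicone mate cup, 80 mm wide, 85 mm high, with a steel bombilla standing in it to 135 mm. Origin: centre of the underside.
- sugar_pot: Bystander: white enamel sugar pot on a saucer 110 mm wide, 83 mm high. Origin: centre of the underside.
- canister: Bystander: metal canister with a twist top, 75 mm wide, 107 mm high. Origin: centre of the underside.
Not all that is in view belongs to the job. Leave any blue or orange look-alike of the part that bears pin_head alone.

How it is judged:
By the outcome, as a careful person would: the job done as asked, in the order asked, and still so for the second after the job is handed in, with the robot touching nothing.
It also fails if it takes over 72 s, if anything falls off the work surface, if the arm or the gripper's body presses on something with over 40 N, if the wrist force passes 120 N, or if a joint passes its speed limit or range.

## Working session

There is one attempt and no reset: what is moved stays moved. The work goes in short steps, Python scripts to look and compute and a tool call to move; the robot and the scene stay as the last step left them, time stands still between calls to the robot, and variables do not carry over. Pictures are saved under pics/ and viewed, at most 10 in all, crops included, and the job is handed in when it is done.

Besides the shell and the picture viewer there is one more tool, called after "Emit:" as name(argument=value, ...) on one line, values as JSON. move_arm: Moves the arm, as the interface text tells. Its arguments: {"type":"object","properties":{"commands":{"type":"array"},"force":{"type":"number"}},"required":["commands"]}

```bash
ls; mkdir -p pics; cat > h.py <<'E'
import numpy as np, cv2
from scipy.spatial.transform import Rotation as R
from plant import manip, read_camera, nets
def K(c):
    f=c['color'].shape[0]/2/np.tan(np.radians(c['fovy'])/2); return f
def px2w(c,u,v,z=None,r=1):
    f=K(c)
    if z is None:
        p=c['z_map'][max(0,int(v)-r):int(v)+r+1,max(0,int(u)-r):int(u)+r+1]; p=p[p>0]; z=np.median(p) if len(p) else np.nan
    q=np.array([(u-c['cx'])/f*z,(v-c['cy'])/f*z,z,1]); return (np.array(c['cam_to_world'])@q)[:3]
def w2px(c,p):
    q=np.linalg.inv(np.array(c['cam_to_world']))@np.append(p,1); f=K(c); return q[:2]/q[2]*f+[c['cx'],c['cy']]
def ray_z(c,u,v,zw):
    o=np.array(c['cam_to_world'])[:3,3]; d=px2w(c,u,v,1000.)-o; return o+d*(zw-o[2])/d[2]
def save(c,n,box=None,s=1):
    im=c['color'][...,::-1]
    if box: im=im[box[1]:box[3],box[0]:box[2]]
    cv2.imwrite(n,cv2.resize(im,None,fx=s,fy=s,interpolation=cv2.INTER_CUBIC))
E
python3 - <<'E'
from h import *
np.set_printoptions(precision=1,suppress=True)
for n in('scene','top'):
    c=read_camera(n); save(c,f'pics/{n}0.png',s=1.4); print(n,np.array(c['cam_to_world']).tolist(),c['fovy'])
    for k in['door_hinge','door_rail','hasp_pivot','hasp_end','loop','pin_head','pin_tip','rest','mate_cup','sugar_pot','canister']:
        for d in nets.mark_of(n,k)[:3]:
            print(k,round(d['confidence'],2),np.array(d['xy']),px2w(c,*d['xy']))
print(manip.read_state(), manip.grip_point_offset)
E
```

```text
pics
scene [[0.7637351736169753, 0.4597811430941478, -0.4531113384536826, 953.8059382339287], [0.645528112499406, -0.5455254125606279, 0.534504892609517, -486.62487560612203], [-0.001428479332425165, -0.7007162940203372, -0.7134385991388477, 824.8838672190126], [0.0, 0.0, 0.0, 1.0]] 55.90523910794349
door_rail 0.66 [303.5 176.6] [547.2 109.  207.2]
hasp_pivot 0.82 [264.6 201.7] [503.1  17.3 164.3]
hasp_end 0.67 [240.3 176.6] [257.6 178.4   0.9]
loop 0.76 [280.4 242.1] [643.  -95.  225.4]
pin_head 0.91 [186.7 313.1] [ 557.7 -285.6  112. ]
pin_head 0.79 [263.  412.9] [ 778.7 -307.9   24.6]
pin_tip 0.85 [221.8 403.8] [ 700.1 -342.2   -0.5]
pin_tip 0.62 [201.3 341.8] [ 592.  -290.2   39.8]
pin_tip 0.57 [167.5 381.1] [ 583.2 -382.9   -1.2]
rest 0.62 [198.1 338.7] [ 586.5 -292.3   49.8]
rest 0.58 [188.8 313.2] [ 560.1 -282.5  110.2]
mate_cup 0.93 [190.3 259.5] [ 423.  -167.6   56.2]
sugar_pot 0.29 [195.9 336.6] [ 580.3 -292.5   51.5]
canister 0.87 [291.6 168.9] [386.5 276.2  39.4]
canister 0.23 [196.  336.9] [ 582.8 -293.8   55.3]
top [[-0.005311031162136866, -0.9980542648203549, 0.0621246
[... 917 characters left out ...]
4] [ 601.3 -286.8   23.6]
pin_tip 0.58 [410.1 190.3] [ 589.9 -374.2    1.4]
mate_cup 0.76 [331.8 263.2] [ 389.5 -145.    44. ]
sugar_pot 0.95 [117.3 223.9] [496.5 421.6  63. ]
canister 0.91 [165.5 272.6] [371.2 285.8 108.9]
canister 0.69 [115.4 222.8] [499.4 426.1  64.6]
{'t': 1.2, 'qpos': array([ 1.3,  0.3, -0.1,  1.5,  0. ,  1.3, -0.1]), 'joint_velocities': array([ 0.,  0., -0., -0., -0.,  0.,  0.]), 'joint_torque': array([ -0. , -62.5,   0. , -39.2,   0. ,   0. ,   0. ]), 'tcp_pos': array([ 152.7, -606.1,  231.4]), 'tcp_rot': array([3.1, 0.4, 0. ]), 'force': array([ 0.5,  0.1, -0.4]), 'torque': array([ 0., -0., -0.]), 'grip_force': 0.0, 'finger_gap': 1.0036397698235056} 18.700000000000003
```

View pics/scene0.png

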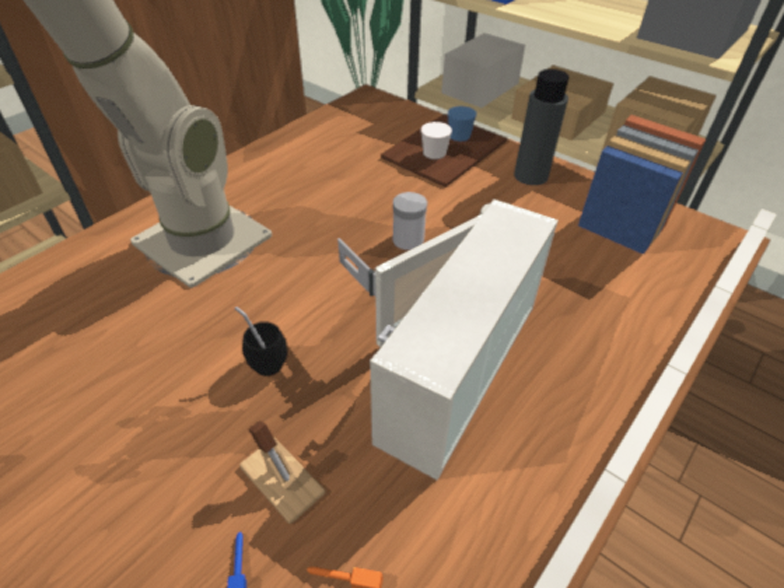

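View pics/top0.png

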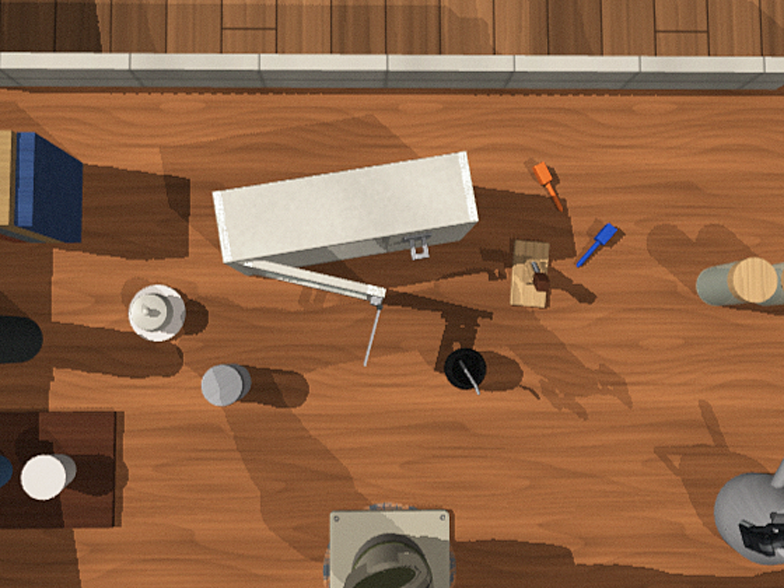

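The scene picture shows the cabinet mid-frame, with the door open and the hasp standing out at about (355,265). The brown-headed pin is on its rest at about (265,440), and blue and orange look-alikes lie nearby. The top picture shows the loop at about (420,250), the hasp from (377,300) to (366,365), and the pin head at about (541,282). These are all in the 1.4x pictures.

```bash
python3 - <<'E'
from h import *
np.set_printoptions(precision=2,suppress=True)
t=read_camera('top'); s=read_camera('scene')
def cloud(c):
    v,u=np.mgrid[0:420,0:560]; z=c['z_map']; f=K(c); q=np.stack([(u-c['cx'])/f*z,(v-c['cy'])/f*z,z,np.ones_like(z)],-1)
    return (q@np.array(c['cam_to_world']).T)[...,:3]
T=cloud(t);S=cloud(s)
np.savez('c0.npz',T=T,S=S,tc=t['color'],sc=s['color'])
for nm,C in(('top',T),('scene',S)):
    m=(np.abs(C[...,2]-225)<5)&(C[...,0]>480)&(C[...,0]<820)&(np.abs(C[...,1])<350)
    n,l,st,_=cv2.connectedComponentsWithStats(m.astype(np.uint8)); m=l==1+np.argmax(st[1:,4])
    r=cv2.minAreaRect(C[m][:,:2].astype(np.float32)); print(nm,'top z',np.median(C[m][:,2]),r); print(cv2.boxPoints(r))
# net marks at known heights
for n,c in(('top',t),('scene',s)):
    for k,z in(('loop',160),('hasp_pivot',160),('hasp_end',160),('door_hinge',160),('door_rail',200)):
        for d in nets.mark_of(n,k)[:2]: print(n,k,round(d['confidence'],2),d['xy'],ray_z(c,*d['xy'],z))
# pin head cloud
for n,c,C in(('top',t,T),('scene',s,S)):
    for d in nets.silhouettes(n,'pin_head')[:4]:
        P=C[d['region']]; print(n,'sil',round(d['confidence'],2),d['box'],len(P),np.median(P,0),P[:,2].max(),c['color'][d['region']].mean(0))
# upper hasp / door points in top view, z>170
m=(T[...,2]>165)&(T[...,2]<218)&(T[...,0]<640)&(T[...,0]>380)&(np.abs(T[...,1])<320)
save(t,'pics/t1.png',(140,150,420,290),2.8)
E
```

```text
top top z 225.00129733737958 ((666.9757690429688, 77.37815856933594), (121.02606964111328, 431.38134765625), 9.334725379943848)
[[ 572.28  280.4 ]
 [ 642.25 -145.27]
 [ 761.67 -125.64]
 [ 691.7   300.03]]
scene top z 225.4348510841504 ((667.6171264648438, 78.90998840332031), (120.90237426757812, 433.7227783203125), 9.412833213806152)
[[ 572.51  282.96]
 [ 643.45 -144.92]
 [ 762.72 -125.14]
 [ 691.79  302.74]]
top loop 0.67 [298.6, 177.4] [605.36 -48.51 160.  ]
top hasp_pivot 0.64 [270.4, 218.7] [503.67  21.56 160.  ]
top hasp_end 0.66 [260.8, 258.7] [406.22  45.44 160.  ]
top door_hinge 0.86 [173.5, 189.0] [577.37 258.29 160.  ]
top door_rail 0.77 [227.7, 203.8] [537.35 123.33 200.  ]
scene loop 0.78 [279.8, 241.3] [606.64 -51.42 160.  ]
scene hasp_pivot 0.75 [265.7, 202.0] [502.84  21.53 160.  ]
scene hasp_end 0.81 [241.7, 175.6] [392.08  55.17 160.  ]
scene door_hinge 0.46 [292.8, 169.6] [477.81 158.81 160.  ]
scene door_rail 0.93 [306.4, 175.3] [544.87 124.27 200.  ]
scene door_rail 0.74 [290.5, 168.4] [499.26 119.95 200.  ]
top sil 0.78 [413.0, 160.7, 440.8, 191.7] 218 [ 643.96 -423.93   19.29] 32.55061227785518 [ 40.93  76.05 167.8 ]
top sil 0.66 [381.7, 186.9, 391.1, 209.6] 160 [ 552.33 -278.44  112.11] 125.96824063946838 [81.49 53.08 39.22]
top sil 0.58 [379.9, 119.2, 402.5, 151.3] 220 [ 764.11 -316.02   18.36] 1355.7577930492218 [199.61  98.84  41.08]
scene sil 0.79 [177.0, 301.9, 205.4, 344.0] 416 [ 561.3  -281.68  101.29] 824.8838672190126 [104.85  80.94  67.27]
scene sil 0.72 [220.6, 404.0, 275.0, 418.6] 471 [ 765.56 -317.46   21.75] 824.8838672190126 [209.57 116.23  58.81]
scene sil 0.49 [166.3, 380.6, 174.4, 420.0] 299 [ 631.15 -413.13   14.28] 824.8838672190126 [ 68.54  94.77 174.05]
scene sil 0.25 [238.9, 154.0, 344.7, 246.4] 2703 [537.53  61.07 164.89] 824.8838672190126 [145.82 138.98 128.93]
```

View pics/t1.png

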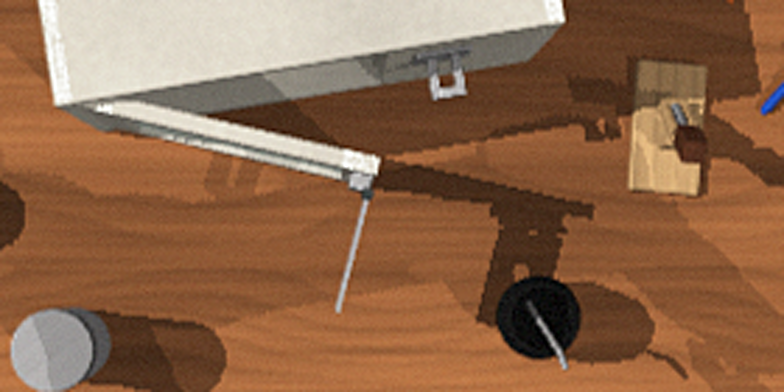

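```bash
python3 - <<'E'
from h import *
np.set_printoptions(precision=2,suppress=True)
t=read_camera('top'); s=read_camera('scene')
d=np.load('c0.npz');T=d['T'];S=d['S']
# pin head triangulation from brown silhouettes
O=[];D=[]
for n,c,bx in(('top',t,(378,183,395,213)),('scene',s,(170,298,212,350))):
    h=cv2.cvtColor(c['color'],cv2.COLOR_RGB2HSV).astype(int)
    for q in nets.silhouettes(n,'pin_head')[:4]:
        b=q['box']
        if bx[0]<b[0] and b[2]<bx[2]:
            C=T if n=='top' else S
            m=q['region']; P=C[m]; col=c['color'][m]
            k=(col.astype(int).max(1)<125)&(P[:,2]>75)&(P[:,2]<140)
            v,u=np.nonzero(m); cu,cv_=u[k].mean(),v[k].mean(); print(n,k.sum(),(u[k].min(),u[k].max(),v[k].min(),v[k].max()),cu,cv_,P[k].mean(0),P[k].min(0),P[k].max(0))
            o=np.array(c['cam_to_world'])[:3,3]; dd=px2w(c,cu,cv_,1000.)-o; O.append(o);D.append(dd/np.linalg.norm(dd))
A=sum(np.eye(3)-np.outer(x,x) for x in D); b=sum((np.eye(3)-np.outer(x,x))@o for x,o in zip(D,O)); p=np.linalg.solve(A,b)
print('head',p,[np.linalg.norm((np.eye(3)-np.outer(x,x))@(p-o)) for x,o in zip(D,O)])
# rest foot
for nm,C in(('top',T),('scene',S)):
    m=(np.abs(C[...,2]-12)<3.5)&(np.abs(C[...,0]-585)<100)&(np.abs(C[...,1]+285)<70)
    n,l,st,_=cv2.connectedComponentsWithStats(m.astype(np.uint8)); m=l==1+np.argmax(st[1:,4]); r=cv2.minAreaRect(C[m][:,:2].astype(np.float32)); print(nm,'foot',m.sum(),r)
# loop points in cabinet frame
ph=np.radians(9.37); ex=np.array([np.cos(ph),np.sin(ph)]); ey=np.array([-np.sin(ph),np.cos(ph)]); c0=np.array([667.3,78.1])
for nm,C in(('top',T),('scene',S)):
    Q=C[...,:2]-c0; X=Q@ex+60; Y=Q@ey
    m=(X<-8)&(X>-50)&(Y<-90)&(Y>-140)&(C[...,2]>150)&(C[...,2]<170)
    print(nm,'loop',m.sum()); print(np.c_[X[m],Y[m],C[m][:,2],np.argwhere(m)][:80].round(1) if nm=='top' else [X[m].min(),X[m].max(),Y[m].min(),Y[m].max(),np.median(C[m][:,2])])
    m=(C[...,2]>195)&(C[...,2]<215)&(X<5)&(X>-130)&(Y>-70)&(Y<205)
    print('door rail', np.polyfit(Y[m],X[m],1), Y[m].min(),Y[m].max(),X[m].min())
    f=(np.abs(X)<12)&(Y<-80)&(Y>-200)&(C[...,2]>60)&(C[...,2]<200); print('panel X',np.median(X[f]),f.sum())
save(s,'pics/s2.png',(160,290,300,420),4.5)
st=manip.read_state(); print(R.from_rotvec(st['tcp_rot']).as_matrix())
E
```

```text
top 131 (np.int64(381), np.int64(392), np.int64(194), np.int64(207)) 386.206106870229 200.90076335877862 [ 550.82 -277.5   111.09] [ 534.52 -291.93   75.49] [ 572.19 -266.83  125.97]
scene 259 (np.int64(179), np.int64(196), np.int64(301), np.int64(325)) 187.74517374517376 312.04247104247105 [ 555.69 -281.7   108.69] [ 532.88 -291.09   77.32] [ 572.47 -269.82  126.62]
head [ 551.68 -279.83  101.78] [np.float64(0.16189237859254893), np.float64(0.16189237859247937)]
top foot 691 ((574.8163452148438, -280.7574768066406), (70.6222915649414, 129.58328247070312), 85.0763931274414)
scene foot 1324 ((576.2676391601562, -281.38720703125), (70.57865142822266, 130.15467834472656), 84.82444763183594)
top loop 107
[[  -8.1 -128.1  161.9  171.   303. ]
 [  -8.3 -130.7  160.2  171.   304. ]
 [  -9.5 -123.   159.9  172.   301. ]
 [  -9.9 -125.4  160.1  172.   302. ]
 [ -10.7 -127.5  163.2  172.   303. ]
 [ -11.5 -129.6  166.1  172.   304. ]
 [  -8.9 -102.9  161.6  173.   293. ]
 [ -10.1 -104.8  167.3  173.   294. ]
 [  -9.8 -107.7  162.3  173.   295. ]
 [ -11.5 -122.9  156.7  173.   301. ]
 [ -12.8 -
[... 2468 characters left out ...]
 -118.2  164.9  182.   301. ]
 [ -34.7 -120.8  163.4  182.   302. ]
 [ -35.3 -123.   165.2  182.   303. ]
 [ -35.9 -125.2  167.1  182.   304. ]
 [ -35.7 -128.4  160.9  182.   305. ]]
door rail [  0.38 -71.79] -69.90364497391734 204.3913784344089 -98.63227086027473
panel X -0.45577596484947946 347
scene loop 76
[np.float64(-39.92224382495897), np.float64(-24.896978059840308), np.float64(-130.30130170410783), np.float64(-99.27098479814367), np.float64(163.9101347872898)]
door rail [  0.41 -72.  ] -43.91035401463673 186.59155880876278 -96.92528162766638
panel X nan 0
[[ 0.97  0.24  0.  ]
 [ 0.24 -0.97 -0.  ]
 [-0.    0.   -1.  ]]
  return _methods._mean(a, axis=axis, dtype=dtype,
  ret = ret.dtype.type(ret / rcount)
```

View pics/s2.png

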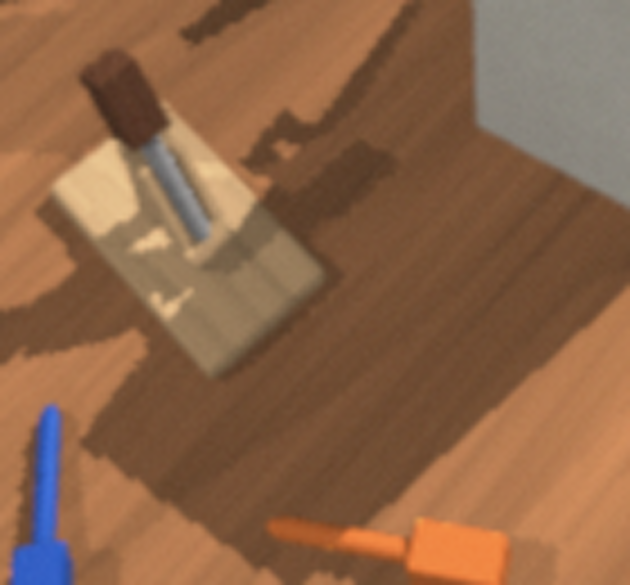

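The crop shows the wooden pin head at about (125,100), with its shank lying in the trough down to (205,240) and nothing around the head. The measured loop sits 24.75 mm off the panel at Y = -115 in the cabinet frame. That agrees with the sizes given, so I'll start moving and push the door first.

```bash
cat >> h.py <<'E'
PH=np.radians(9.37); ex=np.array([np.cos(PH),np.sin(PH)]); ey=np.array([-np.sin(PH),np.cos(PH)]); C0=np.array([667.3,78.1])
def cab(X,Y,z): return np.append(C0+(X-60)*ex+Y*ey,z)
def tocab(p): q=np.array(p[:2])-C0; return np.array([q@ex+60,q@ey,p[2]])
def rot(yaw,tilt=0): return R.from_euler('z',yaw,degrees=True)*R.from_euler('x',180,degrees=True)*R.from_euler('y',tilt,degrees=True)
def go(*targets):
    s=manip.read_state(); R0=R.from_rotvec(s['tcp_rot']); p0=s['tcp_pos']
    print('t',round(s['t'],2),'tcp',p0.round(1),'cab',tocab(p0).round(1),'F',s['force'].round(1),'gap',round(s['finger_gap'],3),'grip',round(s['grip_force'],1))
    for p,r in targets:
        print('travel',(R0.inv().apply(np.array(p)-p0)/1000).round(4).tolist(),'ang',np.degrees((R0.inv()*r).as_rotvec()).round(2).tolist())
E
python3 - <<'E'
from h import *
r=rot(9.37)
go(([420,-380,300],r),(cab(-105,58,300),r),(cab(-105,58,186),r))
E
```

```text
t 2.1 tcp [ 152.7 -606.1  231.3] cab [-559.1 -591.3  231.3] F [-0.7  0.  -0.2] gap 1.0 grip 0.0
travel [0.3144, -0.1539, -0.0687] ang [0.0, 0.0, 4.77]
travel [0.5065, -0.6092, -0.0687] ang [0.0, 0.0, 4.77]
travel [0.5065, -0.6093, 0.0453] ang [0.0, 0.0, 4.77]
```

Emit:
move_arm(commands=[{"fingers": 0, "travel": [0.02, -0.01, -0.0687], "angular": [0, 0, 0]}, {"fingers": 0, "travel": [0.3144, -0.154, -0.0687], "angular": [0, 0, 4.77]}, {"fingers": 0, "travel": [0.3144, -0.154, -0.0687], "angular": [0, 0, 4.77]}, {"fingers": 0, "travel": [0.3144, -0.154, -0.0687], "angular": [0, 0, 4.77]}, {"fingers": 0, "travel": [0.3144, -0.154, -0.0687], "angular": [0, 0, 4.77]}, {"fingers": 0, "travel": [0.3144, -0.154, -0.0687], "angular": [0, 0, 4.77]}, {"fingers": 0, "travel": [0.3144, -0.154, -0.0687], "angular": [0, 0, 4.77]}, {"fingers": 0, "travel": [0.3144, -0.154, -0.0687], "angular": [0, 0, 4.77]}, {"fingers": 0, "travel": [0.3144, -0.154, -0.0687], "angular": [0, 0, 4.77]}, {"fingers": 0, "travel": [0.3144, -0.154, -0.0687], "angular": [0, 0, 4.77]}, {"fingers": 0, "travel": [0.3144, -0.154, -0.0687], "angular": [0, 0, 4.77]}, {"fingers": 0, "travel": [0.3144, -0.154, -0.0687], "angular": [0, 0, 4.77]}])

```text
t: 3.1
tcp_pos: [419.9, -380.1, 300.0]
tcp_rot: [3.131, 0.258, -0.0]
force: [-0.4, -0.2, 0.6]
finger_gap: 0.001
grip_force: 0.0
```

```bash
python3 - <<'E'
from h import *
r=rot(9.37)
go((cab(-105,58,300),r),(cab(-105,58,186),r))
E
```

```text
t 3.1 tcp [ 419.9 -380.1  300. ] cab [-258.7 -411.8  300. ] F [-0.4 -0.2  0.6] gap 0.001 grip 0.0
travel [0.1541, -0.4696, -0.0002] ang [0.02, 0.02, 0.04]
travel [0.1541, -0.4697, 0.1138] ang [0.02, 0.02, 0.04]
```

Emit:
move_arm(commands=[{"fingers": 0, "travel": [0.154, -0.47, 0], "angular": [0, 0, 0]}, {"fingers": 0, "travel": [0.154, -0.47, 0], "angular": [0, 0, 0]}, {"fingers": 0, "travel": [0.154, -0.47, 0], "angular": [0, 0, 0]}, {"fingers": 0, "travel": [0.154, -0.47, 0], "angular": [0, 0, 0]}, {"fingers": 0, "travel": [0.154, -0.47, 0], "angular": [0, 0, 0]}, {"fingers": 0, "travel": [0.154, -0.47, 0], "angular": [0, 0, 0]}, {"fingers": 0, "travel": [0.154, -0.47, 0], "angular": [0, 0, 0]}, {"fingers": 0, "travel": [0.154, -0.47, 0], "angular": [0, 0, 0]}, {"fingers": 0, "travel": [0.154, -0.47, 0], "angular": [0, 0, 0]}, {"fingers": 0, "travel": [0.154, -0.47, 0], "angular": [0, 0, 0]}, {"fingers": 0, "travel": [0.154, -0.47, 0], "angular": [0, 0, 0]}, {"fingers": 0, "travel": [0.154, -0.47, 0], "angular": [0, 0, 0]}])

```text
t: 4.1
tcp_pos: [495.5, 109.6, 300.2]
tcp_rot: [3.131, 0.253, 0.001]
force: [0.4, 0.2, 0.7]
finger_gap: 0.004
grip_force: 0.0
```

Emit:
move_arm(commands=[{"fingers": 0, "travel": [0, 0, 0.03], "angular": [0, 0, 0]}, {"fingers": 0, "travel": [0, 0, 0.06], "angular": [0, 0, 0]}, {"fingers": 0, "travel": [0, 0, 0.09], "angular": [0, 0, 0]}, {"fingers": 0, "travel": [0, 0, 0.114], "angular": [0, 0, 0]}, {"fingers": 0, "travel": [0, 0, 0.114], "angular": [0, 0, 0]}])

```text
t: 4.52
tcp_pos: [493.2, 106.1, 181.4]
tcp_rot: [3.131, 0.252, -0.011]
force: [-0.2, -0.6, -0.5]
finger_gap: 0.005
grip_force: 0.0
```

```bash
python3 - <<'E'
from h import *
r=rot(9.37)
go((cab(-60,55,186),r),(cab(-30,46,186),r),(cab(-11,42,186),r))
E
```

```text
t 4.52 tcp [493.2 106.1 181.4] cab [-107.2   56.   181.4] F [-0.2 -0.6 -0.5] gap 0.005 grip 0.0
travel [0.0472, 0.0008, -0.0049] ang [0.02, 0.41, -0.16]
travel [0.0772, 0.0097, -0.0051] ang [0.02, 0.41, -0.16]
travel [0.0962, 0.0137, -0.0053] ang [0.02, 0.41, -0.16]
```

Emit:
move_arm(commands=[{"fingers": 0, "travel": [0.015, 0, -0.004], "angular": [0, 0, 0]}, {"fingers": 0, "travel": [0.025, 0, -0.004], "angular": [0, 0, 0]}, {"fingers": 0, "travel": [0.033, 0, -0.004], "angular": [0, 0, 0]}, {"fingers": 0, "travel": [0.041, 0.001, -0.004], "angular": [0, 0, 0]}, {"fingers": 0, "travel": [0.048, 0.002, -0.004], "angular": [0, 0, 0]}, {"fingers": 0, "travel": [0.055, 0.004, -0.004], "angular": [0, 0, 0]}, {"fingers": 0, "travel": [0.062, 0.006, -0.004], "angular": [0, 0, 0]}, {"fingers": 0, "travel": [0.069, 0.008, -0.004], "angular": [0, 0, 0]}, {"fingers": 0, "travel": [0.076, 0.01, -0.004], "angular": [0, 0, 0]}, {"fingers": 0, "travel": [0.083, 0.011, -0.004], "angular": [0, 0, 0]}, {"fingers": 0, "travel": [0.088, 0.012, -0.004], "angular": [0, 0, 0]}, {"fingers": 0, "travel": [0.088, 0.012, -0.004], "angular": [0, 0, 0]}])

```text
t: 5.52
tcp_pos: [585.1, 111.1, 189.8]
tcp_rot: [-3.131, -0.256, -0.0]
force: [-0.7, -0.6, 0.4]
finger_gap: 0.002
grip_force: 0.0
```

```bash
python3 - <<'E'
from h import *
r=rot(9.37)
go((cab(-11,42,186),r))
E
```

```text
t 5.52 tcp [585.1 111.1 189.8] cab [-15.7  46.  189.8] F [-0.7 -0.6  0.4] gap 0.002 grip 0.0
travel [0.0047, 0.004, 0.0038] ang [-0.01, -0.01, -0.03]
```

Emit:
move_arm(commands=[{"fingers": 0, "travel": [0.002, 0, 0], "angular": [0, 0, 0]}, {"fingers": 0, "travel": [0.004, 0, 0], "angular": [0, 0, 0]}, {"fingers": 0, "travel": [0.006, 0, 0], "angular": [0, 0, 0]}, {"fingers": 0, "travel": [0.006, 0, 0], "angular": [0, 0, 0]}])

```text
t: 5.85
tcp_pos: [590.0, 112.4, 190.0]
tcp_rot: [3.131, 0.257, -0.001]
force: [-2.3, -0.8, 0.2]
finger_gap: 0.005
grip_force: 1.0
```

```bash
python3 - <<'E'
from h import *
go()
t=read_camera('top'); save(t,'pics/t3.png',(140,140,420,280),2.8)
E
```

```text
t 5.85 tcp [590.  112.4 190. ] cab [-10.7  46.4 190. ] F [-2.3 -0.8  0.2] gap 0.005 grip 1.0
```

View pics/t3.png

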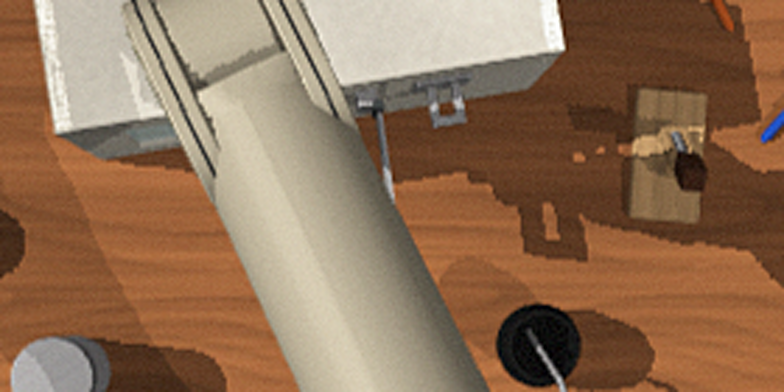

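The door looks closed, with the hasp now standing out from about (375,100) to (388,195). I'll press on until the force shows the stop.

Emit:
move_arm(commands=[{"fingers": 0, "travel": [0.002, 0, 0], "angular": [0, 0, 0]}, {"fingers": 0, "travel": [0.004, 0, 0], "angular": [0, 0, 0]}, {"fingers": 0, "travel": [0.004, 0, 0], "angular": [0, 0, 0]}])

```text
t: 6.15
tcp_pos: [589.9, 112.3, 190.0]
tcp_rot: [3.128, 0.257, -0.015]
force: [-27.6, -7.1, 16.0]
finger_gap: -0.003
grip_force: 14.5
```

Emit:
move_arm(commands=[{"fingers": 0, "travel": [0.002, 0, 0], "angular": [0, 0, 0]}, {"fingers": 0, "travel": [0.004, 0, 0], "angular": [0, 0, 0]}, {"fingers": 0, "travel": [0.004, 0, 0], "angular": [0, 0, 0]}])

```text
t: 6.4
tcp_pos: [589.8, 112.3, 189.9]
tcp_rot: [3.125, 0.258, -0.029]
force: [-54.3, -13.0, 31.6]
finger_gap: -0.002
grip_force: 28.0
```

Emit:
move_arm(commands=[{"fingers": 0, "travel": [-0.01, 0, 0], "angular": [0, 0, 0]}, {"fingers": 0, "travel": [-0.04, 0, 0], "angular": [0, 0, 0]}, {"fingers": 0, "travel": [-0.06, 0, -0.03], "angular": [0, 0, 0]}, {"fingers": 0, "travel": [-0.06, 0, -0.07], "angular": [0, 0, 0]}, {"fingers": 0, "travel": [-0.06, 0, -0.11], "angular": [0, 0, 0]}, {"fingers": 0, "travel": [-0.06, 0, -0.11], "angular": [0, 0, 0]}])

```text
t: 6.9
tcp_pos: [540.9, 104.9, 308.1]
tcp_rot: [3.131, 0.257, 0.018]
force: [0.5, 0.8, 0.4]
finger_gap: 0.0
grip_force: 0.0
```

```bash
python3 - <<'E'
from h import *
r=rot(-5,31.5); a=r.apply([0,0,1]); print('tool z',a)
H=np.array([552,-280,102.5]); G=H-8*a; tcp=G+18.7*a   # grasp 8 above head centre
print(tcp)
go((tcp-np.array([90,0,0])*0-a*110,r),(tcp,r))
E
```

```text
tool z [ 0.5205103  -0.04553875 -0.85264016]
[ 557.56946021 -280.48726463   93.37675024]
t 6.9 tcp [540.9 104.9 308.1] cab [-60.3  47.  308.1] F [0.5 0.8 0.4] gap 0.0 grip 0.0
travel [-0.1034, 0.3686, 0.1202] ang [-3.97, 30.68, 13.99]
travel [-0.0487, 0.3827, 0.2146] ang [-3.97, 30.68, 13.99]
```

Emit:
move_arm(commands=[{"fingers": 0.055, "travel": [-0.1034, 0.3686, 0.05], "angular": [-3.97, 30.68, 13.99]}, {"fingers": 0.055, "travel": [-0.1034, 0.3686, 0.05], "angular": [-3.97, 30.68, 13.99]}, {"fingers": 0.055, "travel": [-0.1034, 0.3686, 0.05], "angular": [-3.97, 30.68, 13.99]}, {"fingers": 0.055, "travel": [-0.1034, 0.3686, 0.05], "angular": [-3.97, 30.68, 13.99]}, {"fingers": 0.055, "travel": [-0.1034, 0.3686, 0.05], "angular": [-3.97, 30.68, 13.99]}, {"fingers": 0.055, "travel": [-0.1034, 0.3686, 0.12], "angular": [-3.97, 30.68, 13.99]}, {"fingers": 0.055, "travel": [-0.1034, 0.3686, 0.12], "angular": [-3.97, 30.68, 13.99]}, {"fingers": 0.055, "travel": [-0.1034, 0.3686, 0.12], "angular": [-3.97, 30.68, 13.99]}, {"fingers": 0.055, "travel": [-0.1034, 0.3686, 0.12], "angular": [-3.97, 30.68, 13.99]}, {"fingers": 0.055, "travel": [-0.1034, 0.3686, 0.12], "angular": [-3.97, 30.68, 13.99]}, {"fingers": 0.055, "travel": [-0.1034, 0.3686, 0.12], "angular": [-3.97, 30.68, 13.99]}, {"fingers": 0.055, "travel": [-0.1034, 0.3686, 0.12], "angular": [-3.97, 30.68, 13.99]}])

```text
t: 7.9
tcp_pos: [496.0, -277.9, 178.9]
tcp_rot: [3.003, -0.135, 0.826]
force: [0.8, 0.1, -0.0]
finger_gap: 0.647
grip_force: 0.0
```

```bash
python3 - <<'E'
from h import *
r=rot(-5,31.5); a=r.apply([0,0,1])
go((np.array([557.6,-280.5,93.4]),r))
s=read_camera('scene'); save(s,'pics/s4.png',(100,170,360,370),3)
np.set_printoptions(precision=2,suppress=True)
# re-measure door: front bay face in top view vs cabinet front
t=read_camera('top')
for n,c in(('top',t),('scene',s)):
  for k,z in(('hasp_pivot',160),('hasp_end',160),('loop',160)):
    for d in nets.mark_of(n,k)[:1]: print(n,k,round(d['confidence'],2),tocab(ray_z(c,*d['xy'],z)))
save(t,'pics/t4.png',(140,140,420,280),2.8)
E
```

```text
t 7.9 tcp [ 496.  -277.9  178.9] cab [-167.  -323.3  178.9] F [ 0.8  0.1 -0. ] gap 0.647 grip 0.0
travel [0.0092, -0.003, 0.105] ang [0.12, 0.73, -0.11]
top hasp_pivot 0.68 [-21.06 -52.14 160.  ]
top hasp_end 0.47 [-118.21  -54.71  160.  ]
top loop 0.67 [ -22.46 -113.21  160.  ]
scene hasp_pivot 0.86 [-17.06 -48.88 160.  ]
scene hasp_end 0.98 [-134.95  -45.8   160.  ]
```

View pics/s4.png

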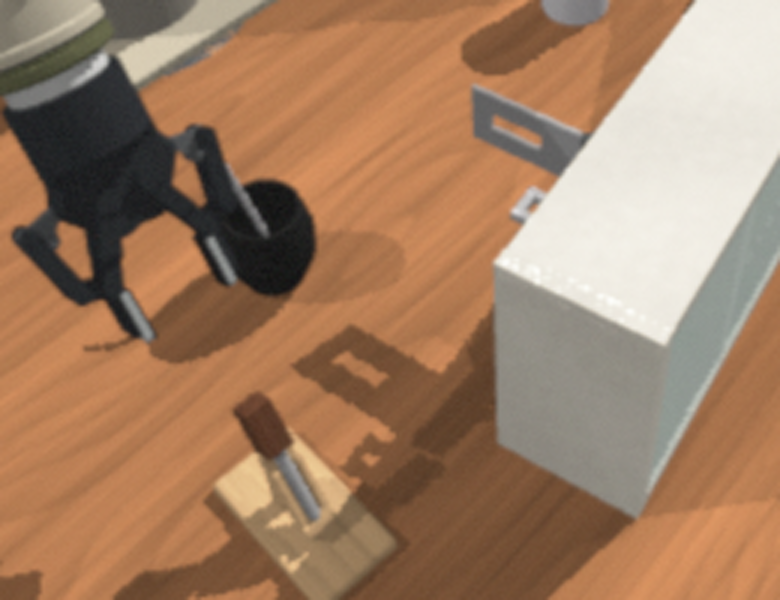

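The gripper is lined up above the pin, whose head is at about (262,420). The cup is clear, the door is shut, and the hasp stands straight out. Going down to grasp.

Emit:
move_arm(commands=[{"fingers": 0.055, "travel": [0.009, -0.003, 0.03], "angular": [0.1, 0.7, -0.1]}, {"fingers": 0.055, "travel": [0.009, -0.003, 0.055], "angular": [0.1, 0.7, -0.1]}, {"fingers": 0.055, "travel": [0.009, -0.003, 0.08], "angular": [0.1, 0.7, -0.1]}, {"fingers": 0.055, "travel": [0.009, -0.003, 0.095], "angular": [0.1, 0.7, -0.1]}, {"fingers": 0.055, "travel": [0.009, -0.003, 0.105], "angular": [0.1, 0.7, -0.1]}, {"fingers": 0.055, "travel": [0.009, -0.003, 0.105], "angular": [0.1, 0.7, -0.1]}, {"fingers": 0.055, "travel": [0.009, -0.003, 0.105], "angular": [0.1, 0.7, -0.1]}])

```text
t: 8.88
tcp_pos: [558.4, -279.1, 94.7]
tcp_rot: [2.998, -0.126, 0.847]
force: [-0.4, 0.8, 0.3]
finger_gap: 0.642
grip_force: 0.0
```

```bash
python3 - <<'E'
from h import *
go((np.array([557.6,-280.5,93.4]),rot(-5,31.5)))
s=read_camera('scene'); save(s,'pics/s5.png',(150,270,270,370),5)
E
```

```text
t 8.88 tcp [ 558.4 -279.1   94.7] cab [-105.6 -334.7   94.7] F [-0.4  0.8  0.3] gap 0.642 grip 0.0
travel [-0.0012, 0.0015, 0.0008] ang [-0.03, -0.05, 0.16]
```

View pics/s5.png

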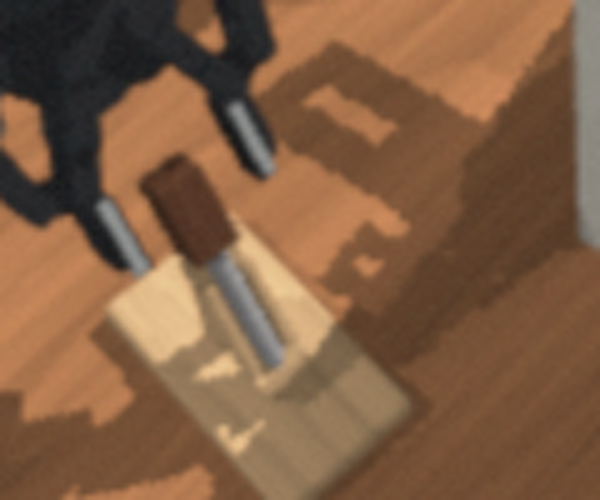

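The head at (190,210) is centred between the pads, and their lines run parallel to the shank. Closing now.

Emit:
move_arm(commands=[{"fingers": 0.03, "travel": [0, 0, 0], "angular": [0, 0, 0]}, {"fingers": 0.026, "travel": [0, 0, 0], "angular": [0, 0, 0]}, {"fingers": 0.023, "travel": [0, 0, 0], "angular": [0, 0, 0]}, {"fingers": 0.019, "travel": [0, 0, 0], "angular": [0, 0, 0]}, {"fingers": 0.01, "travel": [0, 0, 0], "angular": [0, 0, 0]}, {"fingers": 0.005, "travel": [0, 0, 0], "angular": [0, 0, 0]}, {"fingers": 0.005, "travel": [0, 0, 0], "angular": [0, 0, 0]}, {"fingers": 0.005, "travel": [0, 0, 0], "angular": [0, 0, 0]}], force=60)

```text
t: 9.6
tcp_pos: [558.5, -279.9, 95.4]
tcp_rot: [2.996, -0.127, 0.848]
force: [-4.9, -0.0, 7.2]
finger_gap: 0.25
grip_force: 58.9
```

Emit:
move_arm(commands=[{"fingers": 0.005, "travel": [0, 0, -0.01], "angular": [0, 0, 0]}, {"fingers": 0.005, "travel": [0, 0, -0.02], "angular": [0, 0, 0]}, {"fingers": 0.005, "travel": [0, 0, -0.045], "angular": [0, 0, 0]}, {"fingers": 0.005, "travel": [0, 0, -0.08], "angular": [0, 0, 0]}, {"fingers": 0.005, "travel": [0, 0, -0.11], "angular": [0, 0, 0]}, {"fingers": 0.005, "travel": [0, 0, -0.14], "angular": [0, 0, 0]}, {"fingers": 0.005, "travel": [0, 0, -0.14], "angular": [0, 0, 0]}])

```text
t: 10.18
tcp_pos: [484.3, -274.4, 219.8]
tcp_rot: [2.991, -0.128, 0.854]
force: [1.2, -0.2, 0.3]
finger_gap: 0.245
grip_force: 59.9
```

```bash
python3 - <<'E'
from h import *
go((cab(-170,-250,310),rot(9.37)),(cab(-80,-10,310),rot(9.37)))
E
```

```text
t 10.18 tcp [ 484.3 -274.4  219.8] cab [-177.9 -318.   219.8] F [ 1.2 -0.2  0.3] gap 0.245 grip 59.9
travel [0.0401, -0.0674, -0.0818] ang [4.28, -31.67, -13.9]
travel [0.0643, -0.3222, -0.0683] ang [4.28, -31.67, -13.9]
```

Emit:
move_arm(commands=[{"fingers": 0.005, "travel": [0.0401, -0.0674, -0.0818], "angular": [4.28, -31.67, -13.9]}, {"fingers": 0.005, "travel": [0.0401, -0.0674, -0.0818], "angular": [4.28, -31.67, -13.9]}, {"fingers": 0.005, "travel": [0.0401, -0.0674, -0.0818], "angular": [4.28, -31.67, -13.9]}, {"fingers": 0.005, "travel": [0.0643, -0.3222, -0.0683], "angular": [4.28, -31.67, -13.9]}, {"fingers": 0.005, "travel": [0.0643, -0.3222, -0.0683], "angular": [4.28, -31.67, -13.9]}, {"fingers": 0.005, "travel": [0.0643, -0.3222, -0.0683], "angular": [4.28, -31.67, -13.9]}, {"fingers": 0.005, "travel": [0.0643, -0.3222, -0.0683], "angular": [4.28, -31.67, -13.9]}, {"fingers": 0.005, "travel": [0.0643, -0.3222, -0.0683], "angular": [4.28, -31.67, -13.9]}, {"fingers": 0.005, "travel": [0.0643, -0.3222, -0.0683], "angular": [4.28, -31.67, -13.9]}, {"fingers": 0.005, "travel": [0.0643, -0.3222, -0.0683], "angular": [4.28, -31.67, -13.9]}, {"fingers": 0.005, "travel": [0.0643, -0.3222, -0.0683], "angular": [4.28, -31.67, -13.9]}, {"fingers": 0.005, "travel": [0.0643, -0.3222, -0.0683], "angular": [4.28, -31.67, -13.9]}])

```text
t: 11.18
tcp_pos: [531.2, 46.8, 305.0]
tcp_rot: [-3.127, -0.261, 0.009]
force: [-0.1, -1.5, -0.4]
finger_gap: 0.241
grip_force: 59.8
```

```bash
python3 - <<'E'
from h import *
np.set_printoptions(precision=1,suppress=True)
go((cab(-80,-10,310),rot(9.37)))
s=read_camera('scene'); 
for k in('pin_head','pin_tip','hasp_end','hasp_pivot'):
    for d in nets.mark_of('scene',k)[:2]: print(k,d['confidence'],d['xy'],px2w(s,*d['xy']),tocab(px2w(s,*d['xy'])))
st=manip.read_state(); Rt=R.from_rotvec(st['tcp_rot']); tc=np.array(st['tcp_pos'])
for k,o in(('tip',74.3),('head',-10.7)): print(k,'pred px',w2px(s,tc+Rt.apply([0,0,o])))
save(s,'pics/s6.png',(180,90,340,220),4.5)
E
```

```text
t 11.18 tcp [531.2  46.8 305. ] cab [-79.4  -8.7 305. ] F [-0.1 -1.5 -0.4] gap 0.241 grip 59.8
travel [-0.0006, 0.0013, -0.005] ang [-0.26, 0.31, 0.19]
pin_head 0.86 [260.4, 412.5] [ 774.3 -310.3   23.4] [ 102.3 -400.6   23.4]
pin_head 0.5 [282.1, 146.7] [542.1  31.  336.4] [-71.2 -26.  336.4]
pin_tip 0.91 [221.6, 406.8] [ 706.1 -347.7    7.2] [  29.  -426.4    7.2]
pin_tip 0.6 [171.3, 379.4] [ 587.1 -375.8    0.1] [ -93.  -434.8    0.1]
hasp_end 0.95 [254.3, 203.2] [372.2 117.7   0.7] [-224.7   87.1    0.7]
hasp_pivot 0.66 [296.9, 221.9] [634.2 -30.5 224.3] [   9.6 -101.8  224.3]
tip pred px [281.7 179.6]
head pred px [282.4 149.5]
```

View pics/s6.png

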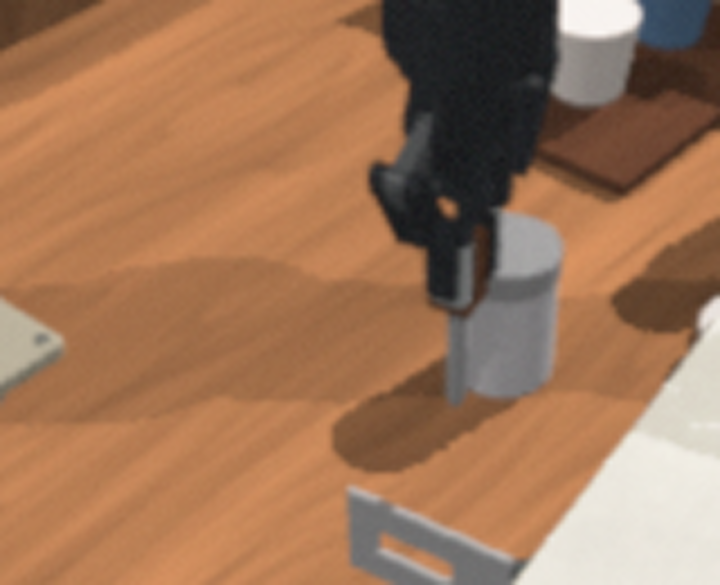

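The pin hangs upright. Its tip at crop (455,403) is within 1 px of the prediction, and the hasp plate is at the lower left. Descending beside the leaf.

Emit:
move_arm(commands=[{"fingers": 0.005, "travel": [0, 0.004, 0.02], "angular": [-0.26, 0.31, 0.19]}, {"fingers": 0.005, "travel": [0, 0.006, 0.04], "angular": [-0.26, 0.31, 0.19]}, {"fingers": 0.005, "travel": [0, 0.008, 0.055], "angular": [-0.26, 0.31, 0.19]}, {"fingers": 0.005, "travel": [0, 0.008, 0.06], "angular": [-0.26, 0.31, 0.19]}, {"fingers": 0.005, "travel": [0, 0.008, 0.06], "angular": [-0.26, 0.31, 0.19]}, {"fingers": 0.005, "travel": [0, 0.008, 0.06], "angular": [-0.26, 0.31, 0.19]}])

```text
t: 11.93
tcp_pos: [532.8, 38.9, 245.9]
tcp_rot: [-3.131, -0.254, -0.002]
force: [0.2, -0.3, -1.0]
finger_gap: 0.247
grip_force: 59.8
```

```bash
python3 - <<'E'
from h import *
r=rot(9.37); L=[]
for th in (1.57,1.4,1.2,1.0,.8,.6,.45,.3,.2,.1,.05):
    X=-16-60*np.sin(th)-7*np.cos(th); Y=-54.7-60*np.cos(th)+7*np.sin(th); print(th,round(X,1),round(Y,1)); L.append((cab(X,Y,245),r))
go(*L)
E
```

```text
1.57 -76.0 -47.7
1.4 -76.3 -58.0
1.2 -74.5 -69.9
1.0 -70.3 -81.2
0.8 -63.9 -91.5
0.6 -55.7 -100.3
0.45 -48.4 -105.7
0.3 -40.4 -110.0
0.2 -34.8 -112.1
0.1 -29.0 -113.7
0.05 -26.0 -114.3
t 11.93 tcp [532.8  38.9 245.9] cab [-79.  -16.7 245.9] F [ 0.2 -0.3 -1. ] gap 0.247 grip 59.8
travel [0.0031, 0.031, 0.0009] ang [-0.03, -0.09, -0.1]
travel [0.0028, 0.0412, 0.0009] ang [-0.03, -0.09, -0.1]
travel [0.0047, 0.0532, 0.0009] ang [-0.03, -0.09, -0.1]
travel [0.0089, 0.0645, 0.0009] ang [-0.03, -0.09, -0.1]
travel [0.0152, 0.0747, 0.0009] ang [-0.03, -0.09, -0.1]
travel [0.0235, 0.0835, 0.0009] ang [-0.03, -0.09, -0.1]
travel [0.0308, 0.0889, 0.0009] ang [-0.03, -0.09, -0.1]
travel [0.0388, 0.0931, 0.0009] ang [-0.03, -0.09, -0.1]
travel [0.0444, 0.0953, 0.0009] ang [-0.03, -0.09, -0.1]
travel [0.0502, 0.0969, 0.0009] ang [-0.03, -0.09, -0.1]
travel [0.0532, 0.0974, 0.0009] ang [-0.03, -0.09, -0.1]
```

Emit:
move_arm(commands=[{"fingers": 0.005, "travel": [0.003, 0.02, 0.001], "angular": [0, 0, 0]}, {"fingers": 0.005, "travel": [0.003, 0.031, 0.001], "angular": [0, 0, 0]}, {"fingers": 0.005, "travel": [0.003, 0.041, 0.001], "angular": [0, 0, 0]}, {"fingers": 0.005, "travel": [0.005, 0.053, 0.001], "angular": [0, 0, 0]}, {"fingers": 0.005, "travel": [0.009, 0.0645, 0.001], "angular": [0, 0, 0]}, {"fingers": 0.005, "travel": [0.015, 0.0745, 0.001], "angular": [0, 0, 0]}, {"fingers": 0.005, "travel": [0.0235, 0.0835, 0.001], "angular": [0, 0, 0]}, {"fingers": 0.005, "travel": [0.031, 0.089, 0.001], "angular": [0, 0, 0]}, {"fingers": 0.005, "travel": [0.039, 0.093, 0.001], "angular": [0, 0, 0]}, {"fingers": 0.005, "travel": [0.0445, 0.0955, 0.001], "angular": [0, 0, 0]}, {"fingers": 0.005, "travel": [0.05, 0.097, 0.001], "angular": [0, 0, 0]}, {"fingers": 0.005, "travel": [0.05, 0.098, 0.001], "angular": [0, 0, 0]}])

```text
t: 12.93
tcp_pos: [598.6, -49.1, 243.8]
tcp_rot: [-3.13, -0.256, -0.001]
force: [-1.4, 1.3, -0.5]
finger_gap: 0.247
grip_force: 59.8
```

```bash
python3 - <<'E'
from h import *
go((cab(-24,-114.9,245),rot(9.37)))
s=read_camera('scene'); save(s,'pics/s7.png',(220,150,350,255),5)
E
```

```text
t 12.93 tcp [598.6 -49.1 243.8] cab [ -28.5 -114.3  243.8] F [-1.4  1.3 -0.5] gap 0.247 grip 59.8
travel [0.0045, 0.0005, -0.0012] ang [-0.06, -0.04, -0.03]
```

View pics/s7.png

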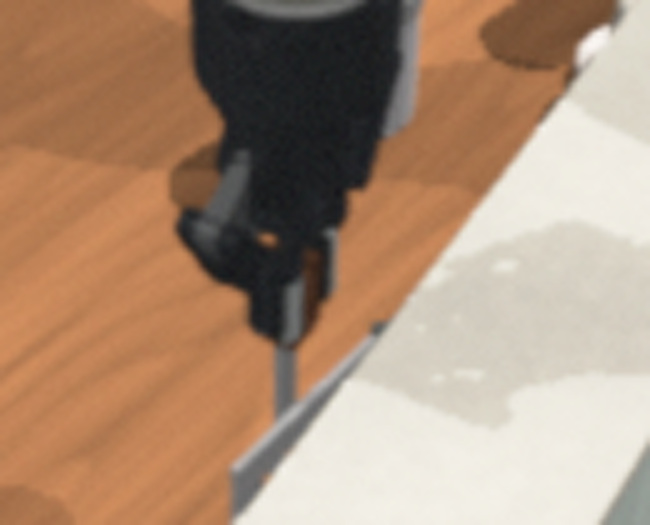

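The shank at (285,385) is pressing on the leaf's outer face and swinging the hasp shut. I'll press on to the stop.

Emit:
move_arm(commands=[{"fingers": 0.005, "travel": [0.0015, 0.0005, -0.001], "angular": [0, 0, 0]}, {"fingers": 0.005, "travel": [0.003, 0.0005, -0.001], "angular": [0, 0, 0]}, {"fingers": 0.005, "travel": [0.0045, 0.0005, -0.001], "angular": [0, 0, 0]}, {"fingers": 0.005, "travel": [0.0045, 0.0005, -0.001], "angular": [0, 0, 0]}, {"fingers": 0.005, "travel": [0.0045, 0.0005, -0.001], "angular": [0, 0, 0]}])

```text
t: 13.4
tcp_pos: [602.3, -49.4, 245.2]
tcp_rot: [-3.131, -0.255, -0.001]
force: [-2.6, -0.6, -1.9]
finger_gap: 0.244
grip_force: 59.6
```

```bash
python3 - <<'E'
from h import *
go((cab(-23.5,-114.9,240),rot(9.37)))
E
```

```text
t 13.4 tcp [602.3 -49.4 245.2] cab [ -24.9 -115.2  245.2] F [-2.6 -0.6 -1.9] gap 0.244 grip 59.6
travel [0.0014, -0.0003, 0.0052] ang [-0.02, -0.05, -0.07]
```

Emit:
move_arm(commands=[{"fingers": 0.005, "travel": [0.001, 0, 0], "angular": [0, 0, 0]}, {"fingers": 0.005, "travel": [0.002, 0, 0], "angular": [0, 0, 0]}, {"fingers": 0.005, "travel": [0.002, 0, 0], "angular": [0, 0, 0]}])

```text
t: 13.65
tcp_pos: [604.4, -49.2, 245.2]
tcp_rot: [-3.131, -0.254, -0.002]
force: [-3.1, -2.0, -1.4]
finger_gap: 0.246
grip_force: 59.6
```

```bash
python3 - <<'E'
from h import *
go((cab(-23.5,-114.9,240),rot(9.37)))
E
```

```text
t 13.65 tcp [604.4 -49.2 245.2] cab [ -22.7 -115.4  245.2] F [-3.1 -2.  -1.4] gap 0.246 grip 59.6
travel [-0.0008, -0.0005, 0.0052] ang [-0.02, -0.06, -0.08]
```

Emit:
move_arm(commands=[{"fingers": 0.005, "travel": [0.001, 0, 0], "angular": [0, 0, 0]}, {"fingers": 0.005, "travel": [0.0015, 0, 0], "angular": [0, 0, 0]}, {"fingers": 0.005, "travel": [0.0015, 0, 0], "angular": [0, 0, 0]}])

```text
t: 13.9
tcp_pos: [605.9, -48.9, 245.2]
tcp_rot: [-3.131, -0.255, -0.002]
force: [-1.7, -2.2, -1.7]
finger_gap: 0.247
grip_force: 59.6
```

```bash
cat >> h.py <<'E'
def cloud(c):
    v,u=np.mgrid[0:420,0:560]; z=c['z_map']; f=K(c); q=np.stack([(u-c['cx'])/f*z,(v-c['cy'])/f*z,z,np.ones_like(z)],-1)
    return (q@np.array(c['cam_to_world']).T)[...,:3]
def shank():
    acc=[]
    for i in range(4):
        s=read_camera('scene'); C=cloud(s); Q=C[...,:2]-C0; acc.append(np.stack([Q@ex+60,Q@ey,C[...,2]],-1))
    P=np.mean(acc,0); tc=tocab(manip.read_state()['tcp_pos'])
    m=(np.abs(P[...,0]-tc[0])<22)&(np.abs(P[...,1]-tc[1])<22)&(P[...,2]>150)&(P[...,2]<240)
    v,u=np.nonzero(m)
    for row in np.unique(v):
        k=v==row; print(row,u[k].min(),u[k].max(),P[m][k].mean(0).round(1),P[m][k][:,0].round(0))
    r=R.from_rotvec(manip.read_state()['tcp_rot'])
    for o in (10,30,50,74): print('pred axis',o,w2px(s,manip.read_state()['tcp_pos']+r.apply([0,0,o])).round(1))
    return s,P
E
python3 - <<'E'
from h import *
go()
s,P=shank()
m=(np.abs(P[...,2]-187)<4)&(P[...,0]<-2)&(P[...,0]>-60)&(P[...,1]<-50)&(P[...,1]>-170)
q=P[m]; print('leaf top',len(q),np.polyfit(q[:,1],q[:,0],1) if len(q)>3 else '', q[np.argsort(q[:,1])][::5].round(1))
E
```

```text
t 13.9 tcp [605.9 -48.9 245.2] cab [ -21.2 -115.3  245.2] F [-1.7 -2.2 -1.7] gap 0.247 grip 59.6
215 286 286 [ -13.4 -107.5  237.8] [-13.]
216 285 285 [ -13.3 -111.8  238.7] [-13.]
217 273 274 [ -32.8 -125.   237.2] [-34. -31.]
218 275 284 [ -23.1 -122.   236.7] [-29. -27. -13.]
219 278 294 [ -11.4 -114.7  233.5] [-22. -13.   1.]
220 278 282 [ -19.  -122.3  233.3] [-26. -23. -17. -15. -14.]
221 278 282 [ -22.1 -116.7  223.4] [-26. -23. -22. -20. -20.]
222 278 282 [ -21.9 -116.9  220.6] [-25. -23. -22. -20. -20.]
223 278 282 [ -21.9 -116.8  217.4] [-26. -23. -21. -20. -20.]
224 278 282 [ -21.8 -116.9  214.5] [-26. -23. -21. -20. -19.]
225 278 282 [ -21.8 -116.8  211.3] [-26. -23. -21. -20. -19.]
226 278 281 [ -22.7 -117.4  208.3] [-26. -23. -22. -20.]
227 278 287 [ -20.5 -110.9  200.2] [-25. -23. -21. -20. -18. -16.]
228 278 287 [ -17.7 -114.1  201.7] [-25. -23. -22. -20. -18. -17.   0.]
229 278 286 [ -19.9 -111.8  195.1] [-25. -23. -21. -19. -19. -17. -15.]
230 278 285 [ -20.2 -114.1  193.9] [-25. -23. -21. -20. -17. -16.]
231 278 284 [ -20.4 -115.2  191.7] [-25. -23. -21. -19. -18. 
[... 711 characters left out ...]
34. -32. -30.]
242 270 273 [ -35.1 -129.5  160.9] [-39. -36. -34. -31.]
243 272 272 [ -33.9 -129.4  158.1] [-34.]
pred axis 10 [280.8 216.8]
pred axis 30 [280.7 223.4]
pred axis 50 [280.5 229.7]
pred axis 74 [280.4 237.1]
leaf top 90 [ 7.41800188e-03 -1.66705549e+01] [[ -16.3 -158.8  189.7]
 [ -18.1 -155.8  188.7]
 [ -19.1 -150.   188.5]
 [ -15.9 -143.2  186.8]
 [ -16.1 -138.6  188.4]
 [ -17.3 -132.4  187.9]
 [ -16.  -126.2  188.9]
 [ -17.1 -120.1  188.7]
 [ -25.2 -118.8  185.9]
 [ -14.8 -115.6  188.9]
 [ -16.2 -108.9  188. ]
 [ -15.  -102.2  188.6]
 [ -17.6  -93.2  188.2]
 [ -16.8  -85.8  188. ]
 [ -16.   -78.2  187.9]
 [ -18.2  -69.6  188.4]
 [ -15.5  -60.9  188.4]
 [ -18.3  -55.7  188.7]]
```

The leaf's top edge lies at X ≈ -16.7 and parallel to the front, so the hasp is closed, and the shank is over the opening. I'll descend gently.

Emit:
move_arm(commands=[{"fingers": 0.005, "travel": [-0.0008, 0, 0.003], "angular": [0, 0, 0]}, {"fingers": 0.005, "travel": [-0.0008, -0.0003, 0.006], "angular": [0, 0, 0]}, {"fingers": 0.005, "travel": [-0.0008, -0.0003, 0.009], "angular": [0, 0, 0]}, {"fingers": 0.005, "travel": [-0.0008, -0.0003, 0.012], "angular": [0, 0, 0]}, {"fingers": 0.005, "travel": [-0.0008, -0.0003, 0.012], "angular": [0, 0, 0]}])

```text
t: 14.52
tcp_pos: [604.7, -48.4, 232.3]
tcp_rot: [-3.13, -0.255, 0.0]
force: [-1.5, 0.6, -3.0]
finger_gap: 0.248
grip_force: 59.7
```

Emit:
move_arm(commands=[{"fingers": 0.005, "travel": [0, 0, 0.003], "angular": [0, 0, 0]}, {"fingers": 0.005, "travel": [0, 0, 0.006], "angular": [0, 0, 0]}, {"fingers": 0.005, "travel": [0, 0, 0.009], "angular": [0, 0, 0]}, {"fingers": 0.005, "travel": [0, 0, 0.012], "angular": [0, 0, 0]}, {"fingers": 0.005, "travel": [0, 0, 0.012], "angular": [0, 0, 0]}])

```text
t: 14.93
tcp_pos: [604.7, -48.6, 220.3]
tcp_rot: [-3.13, -0.255, -0.0]
force: [-1.7, -0.7, -0.8]
finger_gap: 0.246
grip_force: 59.9
```

```bash
python3 - <<'E'
from h import *
go()
s,P=shank()
E
```

```text
t 14.93 tcp [604.7 -48.6 220.3] cab [ -22.4 -114.8  220.3] F [-1.7 -0.7 -0.8] gap 0.246 grip 59.9
212 289 289 [-11.7 -97.9 238.9] [-12.]
213 287 289 [ -12.5 -100.6  238. ] [-14. -11.]
214 287 289 [ -12.1 -101.3  235.9] [-13. -12. -11.]
215 285 289 [ -13.1 -103.5  234.3] [-15. -15. -14. -11. -11.]
216 285 289 [ -13.  -103.7  231.5] [-14. -15. -13. -11. -11.]
217 283 288 [ -13.9 -108.3  232.3] [-15. -15. -14. -15. -13. -12.]
218 283 287 [ -14.2 -109.8  230.5] [-14. -15. -15. -14. -13.]
219 283 286 [ -14.4 -111.4  228.8] [-14. -14. -14. -15.]
220 283 286 [ -14.3 -111.6  226. ] [-14. -15. -14. -14.]
221 282 286 [ -13.3 -114.3  226. ] [-11. -14. -14. -14.]
222 274 286 [ -15.1 -122.4  229.6] [-25. -16. -14. -12. -11. -14. -14. -14. -14.]
223 275 285 [ -15.  -125.8  229.7] [-23. -15. -16. -14. -12. -11. -14. -15. -14.]
224 273 284 [ -16.  -129.   229.1] [-27. -20. -16. -15. -14. -12. -12. -14. -14.]
225 274 283 [ -17.5 -130.2  226.4] [-32. -23. -20. -15. -15. -14. -12. -12. -14.]
226 272 288 [ -18.6 -116.1  209.4] [-37. -27. -16. -14. -12. -15. -14. -19. -17. -15.]
227 277 287 [ -18.2 -117.
[... 524 characters left out ...]
25.5 -116.2  179.8] [-38. -37. -28. -26. -23. -19. -17. -16.]
235 274 281 [ -27.3 -117.5  176.8] [-39. -37. -35. -29. -25. -19. -18. -16.]
236 274 280 [ -26.9 -120.1  176.4] [-37. -35. -34. -29. -20. -18. -16.]
237 273 280 [ -26.5 -122.9  176.1] [-38. -36. -34. -32. -20. -18. -17. -17.]
238 272 279 [ -26.9 -126.6  176.3] [-38. -36. -34. -33. -20. -19. -17. -17.]
239 271 277 [ -32.3 -126.2  169.3] [-39. -37. -35. -33. -18.]
240 271 274 [ -34.6 -126.1  164.5] [-37. -35. -34. -32.]
241 270 273 [ -35.7 -128.5  162.9] [-39. -37. -35. -32.]
242 270 272 [ -36.5 -129.3  159.8] [-39. -37. -34.]
pred axis 10 [280.3 224.4]
pred axis 30 [280.2 230.7]
pred axis 50 [280.1 236.9]
pred axis 74 [279.9 243.9]
```

The tip is through the loop without contact. Pressing home.

Emit:
move_arm(commands=[{"fingers": 0.005, "travel": [0, 0, 0.003], "angular": [0, 0, 0]}, {"fingers": 0.005, "travel": [0, 0, 0.007], "angular": [0, 0, 0]}, {"fingers": 0.005, "travel": [0, 0, 0.011], "angular": [0, 0, 0]}, {"fingers": 0.005, "travel": [0, 0, 0.015], "angular": [0, 0, 0]}, {"fingers": 0.005, "travel": [0, 0, 0.018], "angular": [0, 0, 0]}, {"fingers": 0.005, "travel": [0, 0, 0.02], "angular": [0, 0, 0]}, {"fingers": 0.005, "travel": [0, 0, 0.02], "angular": [0, 0, 0]}])

```text
t: 15.72
tcp_pos: [604.8, -48.5, 200.5]
tcp_rot: [-3.13, -0.255, -0.0]
force: [-1.4, -1.0, -1.8]
finger_gap: 0.246
grip_force: 59.8
```

Emit:
move_arm(commands=[{"fingers": 0.005, "travel": [0, 0, 0.001], "angular": [0, 0, 0]}, {"fingers": 0.005, "travel": [0, 0, 0.002], "angular": [0, 0, 0]}, {"fingers": 0.005, "travel": [0, 0, 0.003], "angular": [0, 0, 0]}, {"fingers": 0.005, "travel": [0, 0, 0.003], "angular": [0, 0, 0]}])

```text
t: 16.05
tcp_pos: [605.5, -48.5, 199.0]
tcp_rot: [-3.131, -0.255, -0.004]
force: [-1.8, 0.8, 3.6]
finger_gap: 0.25
grip_force: 60.5
```

Emit:
move_arm(commands=[{"fingers": 0.005, "travel": [0, 0, 0.001], "angular": [0, 0, 0]}, {"fingers": 0.005, "travel": [0, 0, 0.001], "angular": [0, 0, 0]}, {"fingers": 0.005, "travel": [0, 0, 0.001], "angular": [0, 0, 0]}])

```text
t: 16.3
tcp_pos: [606.0, -48.5, 198.9]
tcp_rot: [-3.131, -0.255, -0.006]
force: [-2.5, 0.8, 9.5]
finger_gap: 0.244
grip_force: 61.3
```

```bash
python3 - <<'E'
from h import *
go()
s=read_camera('scene'); C=cloud(s); Q=C[...,:2]-C0; P=np.stack([Q@ex+60,Q@ey,C[...,2]],-1)
m=(P[...,0]<0)&(P[...,0]>-45)&(np.abs(P[...,1]+115)<25)&(P[...,2]>183)&(P[...,2]<232)
h=cv2.cvtColor(s['color'],cv2.COLOR_RGB2HSV)
v,u=np.nonzero(m)
for r in np.unique(v):
    k=v==r; print(r,P[m][k][:,2].round(0)[-8:],s['color'][m][k].astype(int).tolist()[-4:])
E
```

```text
t 16.3 tcp [606.  -48.5 198.9] cab [ -21.1 -114.9  198.9] F [-2.5  0.8  9.5] gap 0.244 grip 61.3
215 [228. 230. 231. 230.] [[78, 55, 42], [34, 36, 35], [33, 31, 31], [139, 117, 102]]
216 [228. 228. 227. 232. 231. 231. 228.] [[35, 34, 34], [33, 35, 35], [75, 73, 69], [136, 113, 97]]
217 [230. 229. 228. 228. 229. 226.] [[48, 38, 32], [40, 37, 40], [83, 79, 77], [141, 120, 104]]
218 [227. 227. 228. 226. 229. 223.] [[53, 37, 30], [42, 41, 40], [87, 83, 81], [144, 122, 108]]
219 [227. 227. 227. 222. 223. 221.] [[52, 37, 30], [38, 37, 36], [86, 85, 81], [144, 122, 108]]
220 [227. 227. 221. 218. 221. 217.] [[49, 37, 28], [40, 40, 40], [87, 84, 80], [149, 125, 109]]
221 [225. 223. 218. 217. 218. 214.] [[47, 35, 24], [40, 38, 39], [85, 83, 80], [148, 129, 116]]
222 [224. 217. 214. 214. 214. 210.] [[47, 34, 28], [39, 41, 40], [88, 87, 85], [149, 140, 133]]
223 [231. 219. 218. 212. 207. 210. 208.] [[50, 37, 30], [43, 40, 40], [88, 89, 88], [146, 144, 141]]
224 [232. 228. 218. 214. 211. 209. 207. 203.] [[48, 35, 29], [46, 43, 43], [97, 98, 96], [149, 148, 145]]
225 [229. 226. 213. 212. 206. 205.
[... 685 characters left out ...]
04, 100], [85, 71, 63], [118, 106, 95]]
232 [211. 211. 214. 210. 206. 210. 208. 197.] [[90, 92, 91], [106, 108, 106], [109, 106, 100], [109, 97, 88]]
233 [190. 208. 210. 208. 204. 204. 203. 193.] [[94, 94, 94], [102, 100, 97], [117, 109, 102], [168, 158, 147]]
234 [189. 200. 202. 203. 192.] [[87, 86, 83], [98, 97, 94], [106, 100, 94], [165, 157, 145]]
235 [189. 191.] [[94, 88, 83], [141, 131, 121]]
236 [188. 187.] [[117, 114, 113], [140, 136, 131]]
237 [189. 188. 188.] [[126, 124, 124], [142, 140, 137], [190, 187, 177]]
238 [187. 189. 187.] [[121, 119, 119], [142, 141, 138], [189, 185, 177]]
239 [189. 191.] [[126, 126, 124], [163, 159, 154]]
240 [189. 189.] [[129, 128, 128], [154, 152, 148]]
```

Emit:
move_arm(commands=[{"fingers": 0.005, "travel": [0, 0, 0.001], "angular": [0, 0, 0]}, {"fingers": 0.005, "travel": [0, 0, 0.003], "angular": [0, 0, 0]}, {"fingers": 0.005, "travel": [0, 0, 0.003], "angular": [0, 0, 0]}])

```text
t: 16.6
tcp_pos: [606.9, -48.4, 198.5]
tcp_rot: [3.131, 0.255, 0.011]
force: [-5.9, 0.0, 23.5]
finger_gap: 0.244
grip_force: 63.1
```

Emit:
move_arm(commands=[{"fingers": 0.005, "travel": [-0.0005, 0, -0.003], "angular": [0, 0, 0]}, {"fingers": 0.024, "travel": [-0.0005, 0, -0.003], "angular": [0, 0, 0]}, {"fingers": 0.04, "travel": [-0.0005, 0, -0.003], "angular": [0, 0, 0]}, {"fingers": 0.055, "travel": [-0.0005, 0, -0.003], "angular": [0, 0, 0]}, {"fingers": 0.055, "travel": [-0.0005, 0, -0.003], "angular": [0, 0, 0]}, {"fingers": 0.055, "travel": [-0.0005, 0, -0.02], "angular": [0, 0, 0]}, {"fingers": 0.055, "travel": [-0.0005, 0, -0.05], "angular": [0, 0, 0]}, {"fingers": 0.055, "travel": [-0.01, 0, -0.08], "angular": [0, 0, 0]}, {"fingers": 0.055, "travel": [-0.03, 0, -0.11], "angular": [0, 0, 0]}, {"fingers": 0.055, "travel": [-0.06, 0, -0.13], "angular": [0, 0, 0]}, {"fingers": 0.055, "travel": [-0.1, 0, -0.13], "angular": [0, 0, 0]}, {"fingers": 0.055, "travel": [-0.13, 0, -0.13], "angular": [0, 0, 0]}])

```text
t: 17.6
tcp_pos: [475.3, -69.7, 325.0]
tcp_rot: [-3.131, -0.255, -0.004]
force: [0.0, -1.3, 0.1]
finger_gap: 0.641
grip_force: 0.0
```

```bash
python3 - <<'E'
from h import *
go()
s=read_camera('scene'); t=read_camera('top')
for n,c in(('scene',s),('top',t)):
    C=cloud(c); Q=C[...,:2]-C0; P=np.stack([Q@ex+60,Q@ey,C[...,2]],-1)
    m=(P[...,0]<-2)&(P[...,0]>-50)&(np.abs(P[...,1]+115)<25)&(P[...,2]>196)&(P[...,2]<240); q=P[m]
    if len(q): print(n,'head',len(q),np.percentile(q,[2,50,98],axis=0).round(1).tolist())
    m=(np.abs(P[...,2]-188)<3)&(P[...,0]<-2)&(P[...,0]>-60)&(P[...,1]<-50)&(P[...,1]>-170); q=P[m]
    if len(q)>5: print('leaf',len(q),np.polyfit(q[:,1],q[:,0],1))
im=np.hstack([cv2.resize(s['color'][170:270,230:330],(400,400),interpolation=cv2.INTER_CUBIC),cv2.resize(t['color'][130:230,240:340],(400,400),interpolation=cv2.INTER_CUBIC)])
cv2.imwrite('pics/f.png',im[...,::-1])
E
```

```text
t 17.6 tcp [475.3 -69.7 325. ] cab [-153.5 -114.6  325. ] F [ 0.  -1.3  0.1] gap 0.641 grip 0.0
scene head 207 [[-35.4, -125.6, 198.0], [-22.6, -121.1, 222.0], [-15.1, -104.7, 230.0]]
leaf 81 [  0.05508872 -13.35247103]
top head 108 [[-38.0, -125.2, 201.9], [-28.6, -113.4, 227.0], [-16.8, -103.5, 231.7]]
leaf 73 [ 0.06520265 -9.07973174]
```

View pics/f.png

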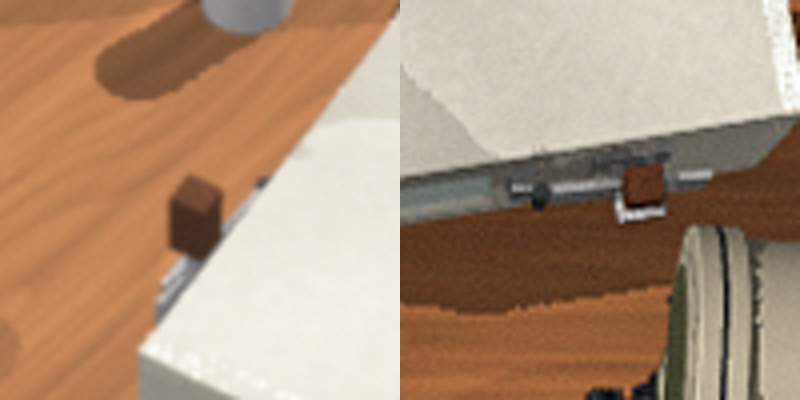

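The last view shows the brown head upright over the loop, at (195,215) on the left and (643,185) on the right. The hasp lies flat across the front and the gripper is clear. The head's top is at about 228 mm, which matches the home position, so I'm handing in.

```bash
python3 -c "
from plant import manip
print(manip.finish_job())"
```

```text
the job is handed in; nothing more can be done
None
```

The door is shut, the hasp is closed over the staple, and the pin is pushed home through the loop and released; I handed the job in at about 18 s of the 72 s allowed, with the cup, pot and canister left where they stood, and no verdict came back.

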